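Find the rattling gauge case, stack the sound ones and hold the bad one out

TASK

One of the three grey gauge cases has a loose part that rattles when that case is shaken; find out which one. Stack the two silent cases squarely, one after the other, on the wooden gauge chest, all with their long sides in line, then hold the rattling case out level over the middle of the dark inspection mat, about 15 cm above it, and finish while still holding it there, still. Leave the calculator, the tape roll and the basket alone.

Things in the scene. Friction and masses are not known exactly. Their poses are not given: they have to be found in the camera images.
- case_1: one of three look-alike closed grey plastic cases, 120 x 56 x 40 mm (x long, y wide, z high); origin at the centre of its underside, z up. Long sides flat in the middle for the fingers; two steel latches stand out 2.5 mm on the -y side, 38 mm either side of the middle. Shell 0.24 to 0.42 kg; weight does not tell which one rattles, nor does its place on the bench.
- case_2: second of the three look-alike cases: same size, mass range, origin and axes as case_1. Any one of the three may be the one that rattles.
- case_3: third look-alike case, as case_1. In the ONE that rattles (any of the three) a loose 75 g steel ball, 26 mm across, rolls end to end. The cavity's floor is crowned: held level, the ball stays at one end, its centre 43 mm from the middle; tipped over 5 degrees it runs to the other. Felt at the wrist as knocks when shaken, or as a shift of 0.06 N m about the case's y between the ends.
- chest: closed light-wood gauge-block chest, 120 x 56 x 50 mm (x long, y wide, z high), the same footprint as the cases but taller, 1.3 kg, standing loose on the bench; the foot of the column. Origin at the centre of its underside, long axis x, top at 50 mm.
- mat: dark rubber inspection mat with a grey top, 150 x 150 mm and 2 mm thick, fixed to the bench. Origin at the centre of its underside.
- calculator: bystander: black desk calculator, 140 x 80 x 15 mm, lying loose on the bench; origin at the centre of its underside.
- tape: bystander: roll of brown tape lying flat, 90 mm across, 24 mm high; origin at the centre of its underside.
- basket: bystander: green open basket of odds and ends, 150 x 220 x 70 mm (x, y, z), standing loose on the bench; origin at the centre of its underside.
There are look-alikes about, which are no part of the job. What is shaped like the case_3 but red or yellow is not meant.

How it is judged (in metres and radians):
On the way, in this order (a step that is already met when the one before it is completed fails the run):
1. one silent case lies squarely on the chest, let go (((not (x of ball in the frame of case_1 between -0.06 and 0.06 m and y of ball in the frame of case_1 between -0.028 and 0.028 m and z of ball in the frame of case_1 between 0 and 0.04 m) and z of case_1 in the frame of chest between 0.044 and 0.056 m and horizontal distance between case_1 and chest below 0.012 m and angle between the x axis of case_1 and the x axis of chest, either way round below 0.15 rad and angle between case_1's own z axis and vertical below 0.08 rad and linear speed of case_1 below 0.02 m/s and contact force between the fingers and case_1 below 0.1 N) or (not (x of ball in the frame of case_2 between -0.06 and 0.06 m and y of ball in the frame of case_2 between -0.028 and 0.028 m and z of ball in the frame of case_2 between 0 and 0.04 m) and z of case_2 in the frame of chest between 0.044 and 0.056 m and horizontal distance between case_2 and chest below 0.012 m and angle between the x axis of case_2 and the x axis of chest, either way round below 0.15 rad and angle between case_2's own z axis and vertical below 0.08 rad and linear speed of case_2 below 0.02 m/s and contact force between the fingers and case_2 below 0.1 N) or (not (x of ball in the frame of case_3 between -0.06 and 0.06 m and y of ball in the frame of case_3 between -0.028 and 0.028 m and z of ball in the frame of case_3 between 0 and 0.04 m) and z of case_3 in the frame of chest between 0.044 and 0.056 m and horizontal distance between case_3 and chest below 0.012 m and angle between the x axis of case_3 and the x axis of chest, either way round below 0.15 rad and angle between case_3's own z axis and vertical below 0.08 rad and linear speed of case_3 below 0.02 m/s and contact force between the fingers and case_3 below 0.1 N))), for 0.2 s.
2. the other silent case lies squarely on the first, let go ((((x of ball in the frame of case_1 between -0.06 and 0.06 m and y of ball in the frame of case_1 between -0.028 and 0.028 m and z of ball in the frame of case_1 between 0 and 0.04 m) and ((z of case_2 in the frame of chest between 0.044 and 0.056 m and horizontal distance between case_2 and chest below 0.012 m and angle between the x axis of case_2 and the x axis of chest, either way round below 0.15 rad and angle between each of case_2, case_3's own z axis and vertical below 0.08 rad and linear speed of each of case_2, case_3 below 0.02 m/s and contact force between the fingers and case_2 below 0.1 N and z of case_3 in the frame of case_2 between 0.034 and 0.046 m and horizontal distance between case_3 and case_2 below 0.012 m and angle between the x axis of case_3 and the x axis of case_2, either way round below 0.15 rad and contact force between the fingers and case_3 below 0.1 N) or (z of case_3 in the frame of chest between 0.044 and 0.056 m and horizontal distance between case_3 and chest below 0.012 m and angle between the x axis of case_3 and the x axis of chest, either way round below 0.15 rad and angle between each of case_3, case_2's own z axis and vertical below 0.08 rad and linear speed of each of case_3, case_2 below 0.02 m/s and contact force between the fingers and case_3 below 0.1 N and z of case_2 in the frame of case_3 between 0.034 and 0.046 m and horizontal distance between case_2 and case_3 below 0.012 m and angle between the x axis of case_2 and the x axis of case_3, either way round below 0.15 rad and contact force between the fingers and case_2 below 0.1 N))) or ((x of ball in the frame of case_2 between -0.06 and 0.06 m and y of ball in the frame of case_2 between -0.028 and 0.028 m and z of ball in the frame of case_2 between 0 and 0.04 m) and ((z of case_1 in the frame of chest between 0.044 and 0.056 m and horizontal distance between case_1 and chest below 0.012 m and angle between the x axis of case_1 and the x axis of chest, either way round below 0.15 rad and angle between each of case_1, case_3's own z axis and vertical below 0.08 rad and linear speed of each of case_1, case_3 below 0.02 m/s and contact force between the fingers and case_1 below 0.1 N and z of case_3 in the frame of case_1 between 0.034 and 0.046 m and horizontal distance between case_3 and case_1 below 0.012 m and angle between the x axis of case_3 and the x axis of case_1, either way round below 0.15 rad and contact force between the fingers and case_3 below 0.1 N) or (z of case_3 in the frame of chest between 0.044 and 0.056 m and horizontal distance between case_3 and chest below 0.012 m and angle between the x axis of case_3 and the x axis of chest, either way round below 0.15 rad and angle between each of case_3, case_1's own z axis and vertical below 0.08 rad and linear speed of each of case_3, case_1 below 0.02 m/s and contact force between the fingers and case_3 below 0.1 N and z of case_1 in the frame of case_3 between 0.034 and 0.046 m and horizontal distance between case_1 and case_3 below 0.012 m and angle between the x axis of case_1 and the x axis of case_3, either way round below 0.15 rad and contact force between the fingers and case_1 below 0.1 N))) or ((x of ball in the frame of case_3 between -0.06 and 0.06 m and y of ball in the frame of case_3 between -0.028 and 0.028 m and z of ball in the frame of case_3 between 0 and 0.04 m) and ((z of case_1 in the frame of chest between 0.044 and 0.056 m and horizontal distance between case_1 and chest below 0.012 m and angle between the x axis of case_1 and the x axis of chest, either way round below 0.15 rad and angle between each of case_1, case_2's own z axis and vertical below 0.08 rad and linear speed of each of case_1, case_2 below 0.02 m/s and contact force between the fingers and case_1 below 0.1 N and z of case_2 in the frame of case_1 between 0.034 and 0.046 m and horizontal distance between case_2 and case_1 below 0.012 m and angle between the x axis of case_2 and the x axis of case_1, either way round below 0.15 rad and contact force between the fingers and case_2 below 0.1 N) or (z of case_2 in the frame of chest between 0.044 and 0.056 m and horizontal distance between case_2 and chest below 0.012 m and angle between the x axis of case_2 and the x axis of chest, either way round below 0.15 rad and angle between each of case_2, case_1's own z axis and vertical below 0.08 rad and linear speed of each of case_2, case_1 below 0.02 m/s and contact force between the fingers and case_2 below 0.1 N and z of case_1 in the frame of case_2 between 0.034 and 0.046 m and horizontal distance between case_1 and case_2 below 0.012 m and angle between the x axis of case_1 and the x axis of case_2, either way round below 0.15 rad and contact force between the fingers and case_1 below 0.1 N))))), for 0.2 s.
At the end, for the whole second after the job is handed in: Silent cases stacked on the chest, each within 12 mm and 0.15 rad of the one below, flat, at rest, let go; rattling case held by the fingers, centre within 40 mm of the mat's, underside 90 to 240 mm above the bench, level within 0.17 rad, still, touching nothing else ((((x of ball in the frame of case_1 between -0.06 and 0.06 m and y of ball in the frame of case_1 between -0.028 and 0.028 m and z of ball in the frame of case_1 between 0 and 0.04 m) and ((z of case_2 in the frame of chest between 0.044 and 0.056 m and horizontal distance between case_2 and chest below 0.012 m and angle between the x axis of case_2 and the x axis of chest, either way round below 0.15 rad and angle between each of case_2, case_3's own z axis and vertical below 0.08 rad and linear speed of each of case_2, case_3 below 0.02 m/s and contact force between the fingers and case_2 below 0.1 N and z of case_3 in the frame of case_2 between 0.034 and 0.046 m and horizontal distance between case_3 and case_2 below 0.012 m and angle between the x axis of case_3 and the x axis of case_2, either way round below 0.15 rad and contact force between the fingers and case_3 below 0.1 N) or (z of case_3 in the frame of chest between 0.044 and 0.056 m and horizontal distance between case_3 and chest below 0.012 m and angle between the x axis of case_3 and the x axis of chest, either way round below 0.15 rad and angle between each of case_3, case_2's own z axis and vertical below 0.08 rad and linear speed of each of case_3, case_2 below 0.02 m/s and contact force between the fingers and case_3 below 0.1 N and z of case_2 in the frame of case_3 between 0.034 and 0.046 m and horizontal distance between case_2 and case_3 below 0.012 m and angle between the x axis of case_2 and the x axis of case_3, either way round below 0.15 rad and contact force between the fingers and case_2 below 0.1 N)) and horizontal distance between case_1 and mat below 0.04 m and height (world z) of case_1 between 0.09 and 0.24 m and angle between case_1's own z axis and vertical below 0.17 rad and contact force between the fingers and case_1 above 2 N and linear speed of case_1 below 0.03 m/s and contact force between case_1 and case_2 below 0.1 N and contact force between case_1 and case_3 below 0.1 N and contact force between case_1 and chest below 0.1 N and contact force between case_1 and mat below 0.1 N) or ((x of ball in the frame of case_2 between -0.06 and 0.06 m and y of ball in the frame of case_2 between -0.028 and 0.028 m and z of ball in the frame of case_2 between 0 and 0.04 m) and ((z of case_1 in the frame of chest between 0.044 and 0.056 m and horizontal distance between case_1 and chest below 0.012 m and angle between the x axis of case_1 and the x axis of chest, either way round below 0.15 rad and angle between each of case_1, case_3's own z axis and vertical below 0.08 rad and linear speed of each of case_1, case_3 below 0.02 m/s and contact force between the fingers and case_1 below 0.1 N and z of case_3 in the frame of case_1 between 0.034 and 0.046 m and horizontal distance between case_3 and case_1 below 0.012 m and angle between the x axis of case_3 and the x axis of case_1, either way round below 0.15 rad and contact force between the fingers and case_3 below 0.1 N) or (z of case_3 in the frame of chest between 0.044 and 0.056 m and horizontal distance between case_3 and chest below 0.012 m and angle between the x axis of case_3 and the x axis of chest, either way round below 0.15 rad and angle between each of case_3, case_1's own z axis and vertical below 0.08 rad and linear speed of each of case_3, case_1 below 0.02 m/s and contact force between the fingers and case_3 below 0.1 N and z of case_1 in the frame of case_3 between 0.034 and 0.046 m and horizontal distance between case_1 and case_3 below 0.012 m and angle between the x axis of case_1 and the x axis of case_3, either way round below 0.15 rad and contact force between the fingers and case_1 below 0.1 N)) and horizontal distance between case_2 and mat below 0.04 m and height (world z) of case_2 between 0.09 and 0.24 m and angle between case_2's own z axis and vertical below 0.17 rad and contact force between the fingers and case_2 above 2 N and linear speed of case_2 below 0.03 m/s and contact force between case_2 and case_1 below 0.1 N and contact force between case_2 and case_3 below 0.1 N and contact force between case_2 and chest below 0.1 N and contact force between case_2 and mat below 0.1 N) or ((x of ball in the frame of case_3 between -0.06 and 0.06 m and y of ball in the frame of case_3 between -0.028 and 0.028 m and z of ball in the frame of case_3 between 0 and 0.04 m) and ((z of case_1 in the frame of chest between 0.044 and 0.056 m and horizontal distance between case_1 and chest below 0.012 m and angle between the x axis of case_1 and the x axis of chest, either way round below 0.15 rad and angle between each of case_1, case_2's own z axis and vertical below 0.08 rad and linear speed of each of case_1, case_2 below 0.02 m/s and contact force between the fingers and case_1 below 0.1 N and z of case_2 in the frame of case_1 between 0.034 and 0.046 m and horizontal distance between case_2 and case_1 below 0.012 m and angle between the x axis of case_2 and the x axis of case_1, either way round below 0.15 rad and contact force between the fingers and case_2 below 0.1 N) or (z of case_2 in the frame of chest between 0.044 and 0.056 m and horizontal distance between case_2 and chest below 0.012 m and angle between the x axis of case_2 and the x axis of chest, either way round below 0.15 rad and angle between each of case_2, case_1's own z axis and vertical below 0.08 rad and linear speed of each of case_2, case_1 below 0.02 m/s and contact force between the fingers and case_2 below 0.1 N and z of case_1 in the frame of case_2 between 0.034 and 0.046 m and horizontal distance between case_1 and case_2 below 0.012 m and angle between the x axis of case_1 and the x axis of case_2, either way round below 0.15 rad and contact force between the fingers and case_1 below 0.1 N)) and horizontal distance between case_3 and mat below 0.04 m and height (world z) of case_3 between 0.09 and 0.24 m and angle between case_3's own z axis and vertical below 0.17 rad and contact force between the fingers and case_3 above 2 N and linear speed of case_3 below 0.03 m/s and contact force between case_3 and case_1 below 0.1 N and contact force between case_3 and case_2 below 0.1 N and contact force between case_3 and chest below 0.1 N and contact force between case_3 and mat below 0.1 N))); the arm keeps its last pose, push and grip.
It fails at once if the calculator was moved by more than 30 mm (distance of calculator from where it was at the start of the episode above 0.03 m).
It fails at once if the tape was moved by more than 30 mm (distance of tape from where it was at the start of the episode above 0.03 m).
It fails at once if the basket was moved by more than 30 mm (distance of basket from where it was at the start of the episode above 0.03 m).
It also fails if it takes over 72 s, if anything falls off the work surface, if the arm or the gripper's body presses on something with over 40 N, if the wrist force passes 120 N, or if a joint passes its speed limit or range.

ROBOT

A 6-joint arm with a two-finger parallel gripper is mounted at the origin on the work surface. World frame = base frame: x ahead of the robot, y to its left, z up, the work surface at z = 0. Lengths are in mm, angles in degrees, forces in N, time in s.
With the tool pointing down it reaches from about 350 to 875 mm from the base axis. Payload 4.2 kg.
Tool frame: the origin (TCP) lies on the centre line of the jaws, within the pads' length; the fingertips stand 22 mm ahead of it and the grasp point (between the pads) lies 3 mm ahead of it; z points along the fingers, y is the line along which they close (so a half turn about z gives the same grasp; the last joint's range is limited). The gripper opens to 85 mm and grips with 20 to 120 N. Pads are 22 mm wide; open, the fingers measure 114 mm over their backs; the gripper's body (76 mm by 85 mm) begins 54 mm behind the grasp point. The pads swing forward as they close: fully open they stand 13 mm farther back than shut.
Start: joints at [91.536, 22.042, 0.453, 0, -68.411, -14.817], TCP at [143.55, 608.27, 222.212] pointing down, gripper open.
Joint ranges: [-179.83, 179.83], [-69.29, 118.12], [-61.27, 80.66], [-181.25, 117.63], [-171.15, -9.14], [-177.46, 177.46]. Speed limits (degrees/s): [159.86, 159.86, 180, 180, 180, 180].

INTERFACE

Orientations are given as [roll, pitch, yaw] about the fixed x, y, z axes, in that order (R = Rz(yaw) Ry(pitch) Rx(roll)).
In Python, from station import manip gives the robot as it stands. The module is installed in compiled form; this text tells all that it offers.
- The arm moves only by the tool carry_out, never from a script. Its argument "moves" is a list of rows, each an object with "gripper": the closure in counts, from 0 (fully open) to 255 (shut); "dp": the shift along the tool's x, y, z in m, a list of three; "turn": the turn, a rotation vector about the tool's x, y, z in rad, a list of three. In form: [{"gripper": gripper, "dp": [x, y, z], "turn": [rx, ry, rz]}, ...]. A call has 1 to 12 rows; each row shifts and turns the commanded pose from where the row before left it, along the tool's axes as they then stand; what a row does not reach is not made up. A row lasts 1/8 s, in which the tool goes at most 62.5 mm and 10.7 degrees, less where a joint would pass 70% of its speed; a pose out of reach is approached as far as the arm can. A call with a gripper value outside its range is refused whole. The fingers move at their own pace and stop on an object; "squeeze" is the grip in N (left out, the last holds). Time passes only in rows, so rows that do not move let the fingers close. It gives the time, the measured TCP pose, the force, the opening and the grip force at its end, in the units of the state.
- manip.sense(): the state, without advancing time (a new reading comes with each control period).
- manip.capture(name): name is "scene" or "top" or "wrist"; returns a dict with "pixels" (480x640x3 uint8, red, green, blue), "K" (3x3 intrinsics, pixels), "pose" (4x4, takes a point from camera to world coordinates). Camera axes: x right, y down, z forward; pixel columns grow to the right and rows downward; lengths in mm; the calibration is good to about 2 mm. A picture is of the moment at which its call begins. There is no depth.
- manip.job_done(): hands the job in; it is judged then, once.
The state is a dict: "time_s": time; "joints": joint angles; "joint_vel": joint speeds; "joint_torque": joint torques, N m; "eef_pos": TCP position; "orientation": TCP orientation; "contact_force": force on the tool from outside, world axes, zero at the start; "ft_torque": the same for the moment, N m; "opening": finger opening in mm; "finger_force": force on a finger pad.
Only numpy, scipy, OpenCV 4.12 (cv2) and the standard library are available. Lean on these libraries where they do the work, as an engineer would, in place of code of your own. Each camera call takes 0.05 s, during which the arm holds its last target. There are 200 camera calls.

## Working session

There is one attempt and no reset: what is moved stays moved. The work goes in short steps, Python scripts to look and compute and a tool call to move; the robot and the scene stay as the last step left them, time stands still between calls to the robot, and variables do not carry over. Pictures are saved under pics/ and viewed, at most 10 in all, crops included, and the job is handed in when it is done.

Besides the shell and the picture viewer there is one more tool, called after "Request:" as name([rows], argument=value, ...), one row to a line, values as JSON. carry_out: Moves the arm, as the interface text tells. Its arguments: {"type":"object","properties":{"moves":{"type":"array","items":{"type":"object","properties":{"gripper":{"type":"number"},"dp":{"type":"array","items":{"type":"number"}},"turn":{"type":"array","items":{"type":"number"}}}}},"squeeze":{"type":"number"}},"required":["moves"]}

```bash
mkdir -p pics; python3 - <<'E'
from station import manip
import cv2
for n in ("top","scene"):
    c=manip.capture(n); cv2.imwrite(f"pics/{n}0.png",c["pixels"][:,:,::-1]); print(n,c["K"].tolist(),c["pose"].round(4).tolist())
print(manip.sense())
E
```

```text
top [[528.0728517508043, 0.0, 325.8588774984857], [0.0, 528.0728517508043, 232.95106162789253], [0.0, 0.0, 1.0]] [[-0.0238, -0.9976, 0.065, 345.5285], [-0.9997, 0.0232, -0.0104, -17.7514], [0.0088, -0.0652, -0.9978, 1399.9368], [0.0, 0.0, 0.0, 1.0]]
scene [[480.59256594785217, 0.0, 327.7671600702681], [0.0, 480.59256594785217, 238.16205812288896], [0.0, 0.0, 1.0]] [[-0.6162, 0.6215, -0.4839, 1121.5259], [0.7876, 0.4837, -0.3818, 496.5953], [-0.0032, -0.6163, -0.7875, 1153.3709], [0.0, 0.0, 0.0, 1.0]]
{'time_s': 0.1, 'joints': array([ 9.15356628e+01,  2.20868509e+01,  3.86539651e-01, -2.41597846e-02,
       -6.84100562e+01, -1.48169210e+01]), 'joint_vel': array([ 0.01168688, -0.00138977,  0.18276451,  0.17696798,  0.06335185,
       -0.01237557]), 'joint_torque': array([-8.46621879e-04, -3.93318200e+01,  1.88931459e+01,  4.19808447e+00,
       -2.63875496e-03,  3.05584571e-06]), 'eef_pos': array([143.4436791 , 607.76280522, 221.2214581 ]), 'orientation': array([ 1.79887560e+02, -6.52367260e-03, -1.32901633e+01]), 'contact_force': array([-0.16386826,  0.03695758, -0.39003792]), 'ft_torque': array([ 0.04039042,  0.03277164, -0.01195489]), 'finger_force': 0.0, 'opening': 84.98306382071915}
```

View pics/top0.png

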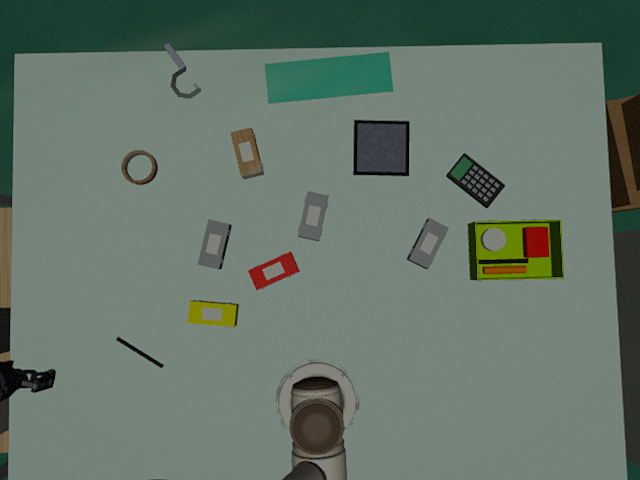

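View pics/scene0.png

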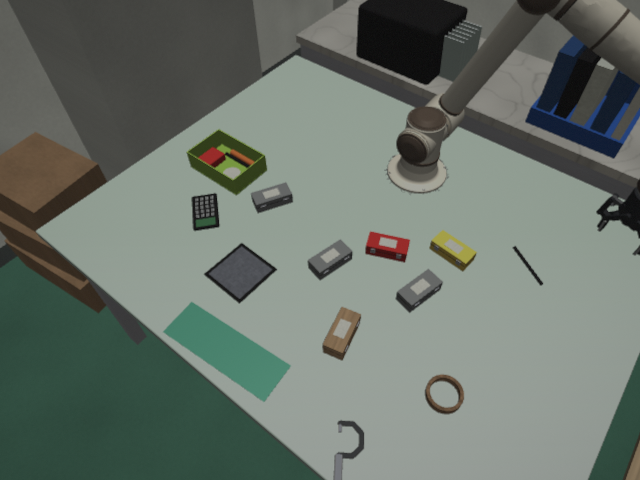

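The top view shows three grey cases at (214,244), (314,216) and (428,244). The red (274,270) and yellow (213,313) look-alikes are not meant. The wooden chest is at (247,153), the mat at (381,148), the tape at (139,167), the calculator at (475,180) and the basket at (516,250). I'll confirm in an enlarged crop and segment the tops.

```bash
cat > h.py <<'E'
import numpy as np, cv2
def ray(c,u,v,z):
    d=c["pose"][:3,:3]@np.linalg.inv(c["K"])@[u,v,1]; o=c["pose"][:3,3]
    return o+d*(z-o[2])/d[2]
def proj(c,p):
    q=c["K"]@(c["pose"][:3,:3].T@(np.array(p)-c["pose"][:3,3])); return q[:2]/q[2]
E
python3 - <<'E'
from station import manip
from h import *
c=manip.capture("top"); im=c["pixels"][:,:,::-1].copy()
cv2.imwrite("pics/crop1.png",cv2.resize(im[115:285,190:460],None,fx=2.9,fy=2.9,interpolation=cv2.INTER_CUBIC))
for n,(u,v) in dict(L=(214,244),M=(314,216),R=(428,244),chest=(247,153),mat=(381,148)).items():
    z={'chest':50,'mat':2}.get(n,40); print(n,ray(c,u,v,z).round(1), im[v,u])
E
```

```text
L [412.3 256.5  40. ] [120 126 125]
M [478.7  -2.3  40. ] [121 129 126]
R [ 399.4 -294.9   40. ] [118 125 123]
chest [645.2 167.   50. ] [118 127 125]
mat [ 661.5 -185.7    2. ] [71 63 60]
```

View pics/crop1.png

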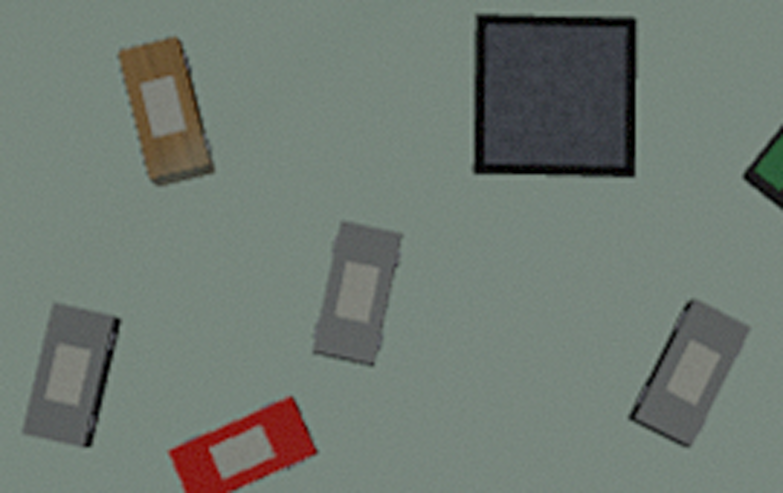

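The crop confirms three grey cases with pale labels centred at crop (67,375), (358,292) and (694,372). The wooden chest's label is at (163,106) and the mat's centre at (555,95). I'll work out the poses from the edges.

```bash
cat >> h.py <<'E'
from scipy.spatial.transform import Rotation as Ro
def plan(s,p,yaw,mm=55,deg=9,tilt=None):
    "rows from the state s to TCP p (mm), tool down at yaw; dp per row in start-of-row tool axes"
    R0=Ro.from_euler('xyz',s["orientation"],degrees=True); p0=np.array(s["eef_pos"])
    R1=Ro.from_euler('xyz',[180,0,yaw],degrees=True) if tilt is None else Ro.from_euler('xyz',[180,0,yaw],degrees=True)*Ro.from_rotvec(tilt,degrees=True)
    t=(R0.inv()*R1).as_rotvec(); d=np.array(p)-p0
    n=max(int(np.ceil(np.linalg.norm(d)/mm)),int(np.ceil(np.degrees(np.linalg.norm(t))/deg)),1)
    print("n rows",n,"total tool dp m",(R0.inv().apply(d)/1000).round(4),"turn",t.round(4))
    for i in range(n):
        R=R0*Ro.from_rotvec(t*i/n); print(" dp",(R.inv().apply(d/n)/1000).round(4).tolist(),"turn",(t/n).round(4).tolist())
E
python3 - <<'E'
from station import manip
from h import *
c=manip.capture("top")
f=lambda a:(a[0]/2.9+190,a[1]/2.9+115)
D=dict(L=((67,375),(54,439),(83.5,310),40),M=((358,292),(345,358),(371,228),40),R=((694,372),(660,432),(718,313),40),chest=((163,106),(178,178),(150,43),50),mat=((555,95),(555,174),(556,16),2))
for n,(o,b,t,z) in D.items():
    O,B,T=[ray(c,*f(q),z) for q in (o,b,t)]; v=T-B
    print(n,O.round(1),"mid",((B+T)/2).round(1),"len",np.linalg.norm(v).round(1),"yaw",np.degrees(np.arctan2(v[1],v[0])).round(1))
plan(manip.sense(),(370,252,190),-12)
E
```

```text
L [411.6 258.8  40. ] mid [412.1 257.2  40. ] len 117.1 yaw -13.5
M [479.6  -0.9  40. ] mid [478.8  -0.9  40. ] len 118.7 yaw -12.5
R [ 401.2 -298.3   40. ] mid [ 401.  -293.9   40. ] len 118.6 yaw -27.9
chest [649. 169.  50.] mid [645.1 168.2  50. ] len 124.5 yaw 10.7
mat [ 662.2 -186.7    2. ] mid [ 662.4 -187.2    2. ] len 148.1 yaw -2.1
n rows 8 total tool dp m [0.3023 0.2943 0.032 ] turn [ 0.0013 -0.0001 -0.0224]
 dp [0.0378, 0.0368, 0.004] turn [0.0002, -0.0, -0.0028]
 dp [0.0377, 0.0369, 0.004] turn [0.0002, -0.0, -0.0028]
 dp [0.0376, 0.037, 0.004] turn [0.0002, -0.0, -0.0028]
 dp [0.0375, 0.0371, 0.004] turn [0.0002, -0.0, -0.0028]
 dp [0.0374, 0.0372, 0.004] turn [0.0002, -0.0, -0.0028]
 dp [0.0373, 0.0373, 0.004] turn [0.0002, -0.0, -0.0028]
 dp [0.0372, 0.0374, 0.004] turn [0.0002, -0.0, -0.0028]
 dp [0.0371, 0.0375, 0.0039] turn [0.0002, -0.0, -0.0028]
```

Request:
carry_out([
  {"gripper": 0, "dp": [0.0428, 0.035, 0.004], "turn": [0, 0, 0]},
  {"gripper": 0, "dp": [0.0428, 0.035, 0.004], "turn": [0, 0, 0]},
  {"gripper": 0, "dp": [0.0428, 0.035, 0.004], "turn": [0, 0, 0]},
  {"gripper": 0, "dp": [0.0428, 0.035, 0.004], "turn": [0, 0, 0]},
  {"gripper": 0, "dp": [0.0428, 0.035, 0.004], "turn": [0, 0, 0]},
  {"gripper": 0, "dp": [0.0428, 0.035, 0.004], "turn": [0, 0, 0]},
  {"gripper": 0, "dp": [0.0428, 0.035, 0.004], "turn": [0, 0, 0]},
  {"gripper": 0, "dp": [0.0428, 0.035, 0.004], "turn": [0, 0, 0]},
  {"gripper": 0, "dp": [0, 0, 0], "turn": [0, 0, 0]},
  {"gripper": 0, "dp": [0, 0, 0], "turn": [0, 0, 0]},
], squeeze=60)

```text
time_s: 1.45
eef_pos: [412.6, 257.0, 190.2]
orientation: [-180.0, -0.0, -13.3]
contact_force: [-0.1, -0.4, -0.1]
opening: 85.1
finger_force: 0.0
```

```bash
python3 - <<'E'
from station import manip
from h import *
c=manip.capture("wrist"); cv2.imwrite("pics/w1.png",c["pixels"][:,:,::-1])
s=manip.sense(); print(s["eef_pos"],s["orientation"],s["joints"].round(1),s["contact_force"],s["ft_torque"])
print(c["K"],c["pose"].round(3)); plan(s,(412,257,26),-13.5)
E
```

```text
[412.28620788 257.56027981 190.27152798] [-1.79984915e+02 -2.54979625e-03 -1.32508737e+01] [ 51.2  10.1 -21.3  -0.  -58.6  25.6] [-0.046068   -0.7059505   0.33324241] [ 0.01205506  0.04677996 -0.05570718]
[[431.28925918   0.         319.66189038]
 [  0.         431.28925918 236.7734584 ]
 [  0.           0.           1.        ]] [[-2.30000e-01 -9.24000e-01 -3.06000e-01  4.91261e+02]
 [-9.73000e-01  2.18000e-01  7.20000e-02  2.38495e+02]
 [ 0.00000e+00  3.14000e-01 -9.49000e-01  3.42023e+02]
 [ 0.00000e+00  0.00000e+00  0.00000e+00  1.00000e+00]]
n rows 3 total tool dp m [-0.0002  0.0007  0.1643] turn [-0.0003 -0.      0.0043]
 dp [-0.0001, 0.0002, 0.0548] turn [-0.0001, -0.0, 0.0014]
 dp [-0.0001, 0.0002, 0.0548] turn [-0.0001, -0.0, 0.0014]
 dp [-0.0001, 0.0002, 0.0548] turn [-0.0001, -0.0, 0.0014]
```

View pics/w1.png

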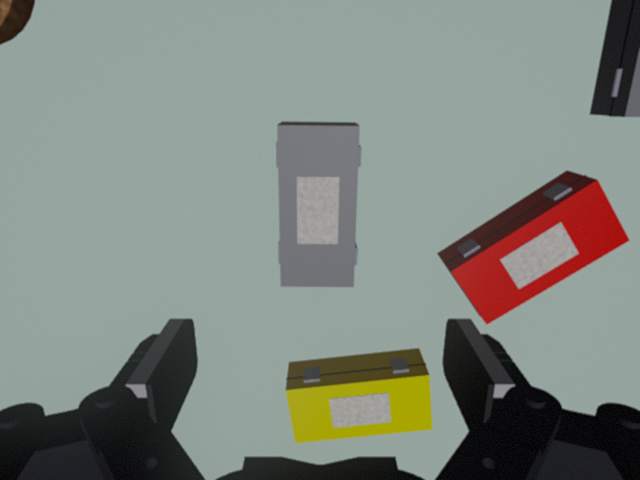

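The wrist view shows the left case with its top corners at about (279,125), (358,125), (354,286) and (281,286), lined up with the jaws.

```bash
cat >> h.py <<'E'
def top4(c,a,b,d,e,z):
    "a,b far corners (left,right), d,e near (right,left): centre, yaw, sizes"
    A,B,D,E=[ray(c,*q,z) for q in (a,b,d,e)]; v=(A+B-D-E)/2
    print("ctr",((A+B+D+E)/4).round(1),"len",np.linalg.norm(v).round(1),"wid",np.linalg.norm((A+E-B-D)/2).round(1),"yaw",np.degrees(np.arctan2(v[1],v[0])).round(1))
E
python3 - <<'E'
from station import manip
from h import *
c=manip.capture("wrist")
top4(c,(279,125),(358,125),(354,286),(281,286),40)
print(ray(c,318,210,40), manip.sense()["eef_pos"])
c=manip.capture("top"); print(proj(c,(412,257,40)))
E
```

```text
ctr [413.6 258.6  40. ] len 119.8 wid 54.8 yaw -13.6
[413.88438273 258.5019351   40.        ] [412.10996974 257.91564953 190.30582973]
[213.80088506 244.13005769]
```

Request:
carry_out([
  {"gripper": 0, "dp": [0.001, -0.0005, 0.055], "turn": [0, 0, 0.004]},
  {"gripper": 0, "dp": [0, 0, 0.05], "turn": [0, 0, 0]},
  {"gripper": 0, "dp": [0, 0, 0.04], "turn": [0, 0, 0]},
  {"gripper": 0, "dp": [0, 0, 0.019], "turn": [0, 0, 0]},
  {"gripper": 0, "dp": [0, 0, 0], "turn": [0, 0, 0]},
  {"gripper": 255, "dp": [0, 0, 0], "turn": [0, 0, 0]},
  {"gripper": 255, "dp": [0, 0, 0], "turn": [0, 0, 0]},
  {"gripper": 255, "dp": [0, 0, 0], "turn": [0, 0, 0]},
  {"gripper": 255, "dp": [0, 0, 0], "turn": [0, 0, 0]},
  {"gripper": 255, "dp": [0, 0, 0], "turn": [0, 0, 0]},
], squeeze=60)

```text
time_s: 2.85
eef_pos: [416.2, 259.4, 30.9]
orientation: [-179.6, -0.3, -13.4]
contact_force: [-2.0, -4.2, 23.6]
opening: -0.1
finger_force: 12.2
```

```bash
python3 - <<'E'
from station import manip
from h import *
c=manip.capture("wrist");d=manip.capture("scene")
a=c["pixels"][:,:,::-1]; u,v=proj(d,(413,258,30)).astype(int); print(u,v)
b=cv2.resize(d["pixels"][v-75:v+75,u-50:u+50,::-1],(320,480))
cv2.imwrite("pics/w2.png",np.hstack([cv2.resize(a,(480,360)),cv2.resize(b,(240,360))]))
s=manip.sense(); print(s)
E
```

```text
419 287
{'time_s': 2.95, 'joints': array([ 51.02483603,  22.63044355, -32.15956747,   0.19815959,
       -34.76312178,  25.44001845]), 'joint_vel': array([-0.06863906, -0.0739468 , -0.05473254, -0.00281261,  0.066459  ,
        0.02939999]), 'joint_torque': array([ 7.33424518e-01, -2.26809365e+01,  8.63397986e+00,  9.79626216e-01,
        1.10731602e+00,  2.52952610e-03]), 'eef_pos': array([416.17830644, 259.37205852,  30.90529815]), 'orientation': array([-179.64568623,   -0.29506362,  -13.37370706]), 'contact_force': array([-1.8115385 , -2.64969086, 21.96462099]), 'ft_torque': array([-0.96509727,  0.60916157, -0.02000479]), 'finger_force': 11.208533645840362, 'opening': 0.06694693974445015}
```

View pics/w2.png

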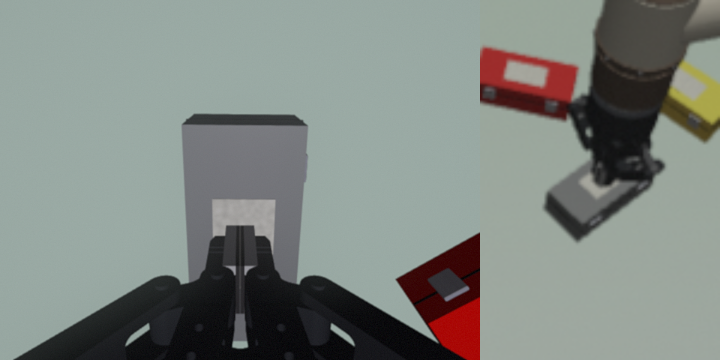

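The fingers are shut on top of the label instead of round the case. I'll check the tool geometry against the image.

```bash
python3 - <<'E'
from station import manip
from h import *
c=manip.capture("wrist"); s=manip.sense(); R=Ro.from_euler('xyz',s["orientation"],degrees=True)
for k in (-40,-20,-10,0,10,22): print(k,(proj(c,s["eef_pos"]+R.apply([0,0,k]))*.75).round(), (proj(c,s["eef_pos"]+R.apply([11,0,k]))*.75).round())
for q in ((183,125),(307,125),(298,262),(188,262)): print(ray(c,q[0]/.75,q[1]/.75,40))
E
```

```text
-40 [240. 280.] [240. 256.]
-20 [240. 254.] [240. 232.]
-10 [240. 243.] [240. 223.]
0 [240. 233.] [240. 214.]
10 [240. 224.] [240. 206.]
22 [240. 215.] [240. 198.]
[478.38246977 270.43443909  40.        ]
[465.79887887 217.10444931  40.        ]
[398.21327113 233.22591139  40.        ]
[410.89673885 287.69118475  40.        ]
```

```bash
python3 - <<'E'
from station import manip
from h import *
c=manip.capture("wrist"); s=manip.sense(); R=Ro.from_euler('xyz',s["orientation"],degrees=True)
for k in (-30,-20,-10,0,10,22):
  print(k,[proj(c,s["eef_pos"]+R.apply([x,y,k])).round().tolist() for x in (-11,11) for y in (-42.5,42.5)])
E
```

```text
-30 [[193.0, 383.0], [447.0, 383.0], [187.0, 325.0], [453.0, 325.0]]
-20 [[201.0, 365.0], [439.0, 365.0], [195.0, 310.0], [445.0, 310.0]]
-10 [[208.0, 349.0], [432.0, 349.0], [203.0, 297.0], [437.0, 297.0]]
0 [[214.0, 335.0], [426.0, 335.0], [210.0, 285.0], [430.0, 285.0]]
10 [[219.0, 323.0], [420.0, 323.0], [215.0, 275.0], [424.0, 275.0]]
22 [[225.0, 309.0], [414.0, 309.0], [222.0, 264.0], [418.0, 264.0]]
```

Request:
carry_out([
  {"gripper": 0, "dp": [0, 0, -0.03], "turn": [0, 0, 0]},
  {"gripper": 0, "dp": [0, 0, -0.02], "turn": [0, 0, 0]},
  {"gripper": 0, "dp": [0, 0, 0], "turn": [0, 0, 0]},
  {"gripper": 0, "dp": [0, 0, 0], "turn": [0, 0, 0]},
  {"gripper": 0, "dp": [0, 0, 0], "turn": [0, 0, 0]},
])

```text
time_s: 3.68
eef_pos: [413.1, 256.9, 75.4]
orientation: [179.9, 0.0, -13.5]
contact_force: [0.3, 0.2, -1.1]
opening: 85.3
finger_force: 0.0
```

The tool's stated tip offset does not match what I see. Both the images and the contact put the open tips about 22 mm behind the reported TCP, and the shut tips about 9 mm behind. I'll use the measured offset and check as I go down.

Request:
carry_out([
  {"gripper": 0, "dp": [0.0003, -0.0013, 0.03], "turn": [0, 0, 0]},
  {"gripper": 0, "dp": [0, 0, 0.025], "turn": [0, 0, 0]},
  {"gripper": 0, "dp": [0, 0, 0.02], "turn": [0, 0, 0]},
  {"gripper": 0, "dp": [0, 0, 0], "turn": [0, 0, 0]},
])

```text
time_s: 4.18
eef_pos: [413.1, 257.3, -0.7]
orientation: [179.7, 0.1, -13.5]
contact_force: [-0.2, -0.6, 0.1]
opening: 85.3
finger_force: 0.0
```

Request:
carry_out([
  {"gripper": 0, "dp": [0, 0, 0.01], "turn": [0, 0, 0]},
  {"gripper": 0, "dp": [0, 0, 0], "turn": [0, 0, 0]},
  {"gripper": 255, "dp": [0, 0, 0], "turn": [0, 0, 0]},
  {"gripper": 255, "dp": [0, 0, 0], "turn": [0, 0, 0]},
  {"gripper": 255, "dp": [0, 0, 0], "turn": [0, 0, 0]},
  {"gripper": 255, "dp": [0, 0, 0], "turn": [0, 0, 0]},
], squeeze=60)

```text
time_s: 4.92
eef_pos: [414.4, 258.9, -8.1]
orientation: [-179.9, -0.0, -13.5]
contact_force: [-1.1, -0.1, 6.6]
opening: 55.2
finger_force: 64.9
```

Gripped at 55 mm opening. Now lift and read it level.

Request:
carry_out([
  {"gripper": 255, "dp": [0, 0, -0.03], "turn": [0, 0, 0]},
  {"gripper": 255, "dp": [0, 0, -0.045], "turn": [0, 0, 0]},
  {"gripper": 255, "dp": [0, 0, -0.045], "turn": [0, 0, 0]},
  {"gripper": 255, "dp": [0, 0, 0], "turn": [0, 0.16, 0]},
  {"gripper": 255, "dp": [0, 0, 0], "turn": [0, 0, 0]},
  {"gripper": 255, "dp": [0, 0, 0], "turn": [0, 0, 0]},
  {"gripper": 255, "dp": [0, 0, 0], "turn": [0, 0, 0]},
  {"gripper": 255, "dp": [0, 0, 0], "turn": [0, -0.16, 0]},
  {"gripper": 255, "dp": [0, 0, 0], "turn": [0, 0, 0]},
  {"gripper": 255, "dp": [0, 0, 0], "turn": [0, 0, 0]},
  {"gripper": 255, "dp": [0, 0, 0], "turn": [0, 0, 0]},
  {"gripper": 255, "dp": [0, 0, 0], "turn": [0, 0, 0]},
])

```text
time_s: 6.42
eef_pos: [413.9, 257.7, 111.1]
orientation: [179.9, 0.0, -13.5]
contact_force: [-0.7, 1.1, -3.5]
opening: 55.2
finger_force: 64.9
```

```bash
cat >> h.py <<'E'
def feel(manip):
    S=[]
    for i in range(4): manip.capture("wrist"); S.append(manip.sense())
    m=lambda k:np.mean([s[k] for s in S],0)
    R=Ro.from_euler('xyz',S[-1]["orientation"],degrees=True)
    print("t",S[-1]["time_s"],"pos",m("eef_pos").round(1),"rpy",S[-1]["orientation"].round(2),"F",m("contact_force").round(2),"M tool",R.inv().apply(m("ft_torque")).round(4),"sd",np.std([R.inv().apply(s["ft_torque"]) for s in S],0).round(4),"op",S[-1]["opening"],"j5",m("joint_torque")[3:].round(3))
E
python3 -c "
from station import manip
from h import *
feel(manip)"
```

```text
t 6.625 pos [414.1 258.  111.2] rpy [ 1.7991e+02  2.0000e-02 -1.3540e+01] F [ 0.28 -0.31 -2.4 ] M tool [ 0.0077  0.0047 -0.0047] sd [0.0345 0.0269 0.0186] op 55.56933835655026 j5 [ 3.61e+00 -7.00e-03 -3.00e-03]
```

Request:
carry_out([
  {"gripper": 255, "dp": [0, 0, 0], "turn": [0, -0.16, 0]},
  {"gripper": 255, "dp": [0, 0, 0], "turn": [0, 0, 0]},
  {"gripper": 255, "dp": [0, 0, 0], "turn": [0, 0, 0]},
  {"gripper": 255, "dp": [0, 0, 0], "turn": [0, 0, 0]},
  {"gripper": 255, "dp": [0, 0, 0], "turn": [0, 0.16, 0]},
  {"gripper": 255, "dp": [0, 0, 0], "turn": [0, 0, 0]},
  {"gripper": 255, "dp": [0, 0, 0], "turn": [0, 0, 0]},
  {"gripper": 255, "dp": [0, 0, 0], "turn": [0, 0, 0]},
  {"gripper": 255, "dp": [0, 0, 0], "turn": [0, 0, 0]},
])

```text
time_s: 7.75
eef_pos: [415.1, 258.3, 111.3]
orientation: [179.9, 0.0, -13.6]
contact_force: [-0.2, 0.1, -2.4]
opening: 55.3
finger_force: 65.0
```

```bash
python3 -c "
from station import manip
from h import *
feel(manip)
plan(manip.sense(),(647,168.5,140),10.7)"
```

```text
t 7.95 pos [414.9 258.  111.1] rpy [ 1.7991e+02  4.0000e-02 -1.3610e+01] F [ 0.37 -0.07 -2.13] M tool [-0.0338 -0.0045 -0.0205] sd [0.007  0.0328 0.0228] op 55.44916565896913 j5 [ 3.613e+00 -3.000e-03  1.000e-03]
n rows 5 total tool dp m [ 0.2468  0.0323 -0.029 ] turn [ 0.0014  0.001  -0.4242]
 dp [0.0494, 0.0065, -0.0058] turn [0.0003, 0.0002, -0.0848]
 dp [0.0486, 0.0106, -0.0058] turn [0.0003, 0.0002, -0.0848]
 dp [0.0476, 0.0147, -0.0058] turn [0.0003, 0.0002, -0.0848]
 dp [0.0461, 0.0187, -0.0058] turn [0.0003, 0.0002, -0.0848]
 dp [0.0444, 0.0225, -0.0058] turn [0.0003, 0.0002, -0.0848]
```

It weighs about 2.3 N with no moment shift, so it looks silent. I'll go beside the chest for a close look, with a longer averaged weight reading as confirmation.

```bash
python3 -c "
from station import manip
from h import *
plan(manip.sense(),(627,276,165),10.7)"
```

```text
n rows 4 total tool dp m [ 0.202  -0.0674 -0.0541] turn [ 0.0014  0.001  -0.4242]
 dp [0.0505, -0.0169, -0.0135] turn [0.0004, 0.0003, -0.1061]
 dp [0.052, -0.0114, -0.0135] turn [0.0004, 0.0003, -0.1061]
 dp [0.0529, -0.0059, -0.0135] turn [0.0004, 0.0003, -0.1061]
 dp [0.0533, -0.0002, -0.0135] turn [0.0004, 0.0003, -0.1061]
```

Request:
carry_out([
  {"gripper": 255, "dp": [0.0505, -0.017, -0.0135], "turn": [0, 0, -0.106]},
  {"gripper": 255, "dp": [0.052, -0.0114, -0.0135], "turn": [0, 0, -0.106]},
  {"gripper": 255, "dp": [0.053, -0.006, -0.0135], "turn": [0, 0, -0.106]},
  {"gripper": 255, "dp": [0.0533, 0, -0.0135], "turn": [0, 0, -0.106]},
  {"gripper": 255, "dp": [0, 0, 0], "turn": [0, 0, 0]},
  {"gripper": 255, "dp": [0, 0, 0], "turn": [0, 0, 0]},
  {"gripper": 255, "dp": [0, 0, 0], "turn": [0, 0, 0]},
])

```text
time_s: 8.82
eef_pos: [625.6, 276.1, 164.6]
orientation: [179.9, 0.2, 10.7]
contact_force: [-0.1, 0.5, -2.0]
opening: 55.1
finger_force: 65.0
```

```bash
python3 -c "
from station import manip
from h import *
for i in range(3): feel(manip)
c=manip.capture('wrist'); cv2.imwrite('pics/w3.png',c['pixels'][:,:,::-1])
print(proj(c,(647,168.5,50)))"
```

```text
t 9.025 pos [626.  276.4 165.2] rpy [1.7994e+02 6.0000e-02 1.0760e+01] F [ 0.04 -0.08 -2.17] M tool [ 0.002   0.0143 -0.0103] sd [0.0334 0.0192 0.0224] op 55.374795896331904 j5 [ 4.448e+00 -8.000e-03 -2.000e-03]
t 9.225 pos [626.6 276.4 165.3] rpy [1.7994e+02 5.0000e-02 1.0740e+01] F [-0.19 -0.06 -2.75] M tool [-0.0027  0.0092  0.0083] sd [0.0104 0.0235 0.0267] op 55.37721324863319 j5 [ 4.46e+00 -7.00e-03 -1.00e-03]
t 9.425 pos [626.8 276.3 165. ] rpy [1.7993e+02 6.0000e-02 1.0730e+01] F [ 0.33  0.21 -2.73] M tool [ 0.0136  0.0008 -0.0172] sd [0.0253 0.0072 0.0327] op 55.54522863618313 j5 [ 4.465 -0.006 -0.   ]
[488.90640627 226.24534957]
```

View pics/w3.png

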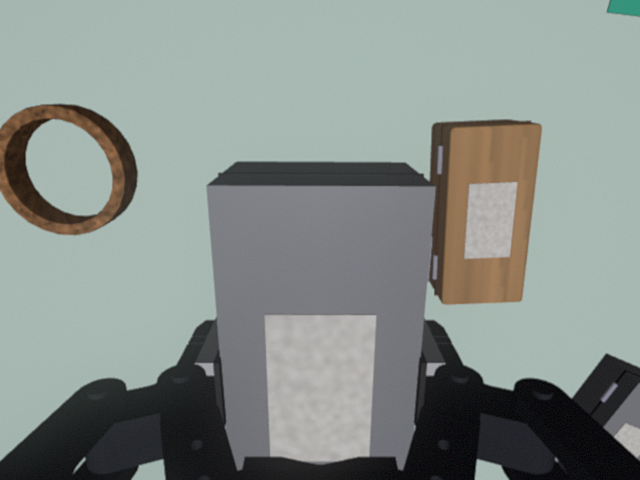

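The chest top's corners are at (451,125), (541,124), (523,301) and (441,303). The held case's far top edge runs (208,185)–(434,185).

```bash
python3 -c "
from station import manip
from h import *
c=manip.capture('wrist'); s=manip.sense(); R=Ro.from_euler('xyz',s['orientation'],degrees=True)
top4(c,(451,125),(541,124),(523,301),(441,303),50)
print(ray(c,491,220.5,50))
for h in (44,48): print(R.inv().apply((ray(c,208,185,s['eef_pos'][2]+h)-s['eef_pos'])).round(1),R.inv().apply((ray(c,434,185,s['eef_pos'][2]+h)-s['eef_pos'])).round(1),R.inv().apply((ray(c,321,390,s['eef_pos'][2]+h)-s['eef_pos'])).round(1))
"
```

```text
ctr [651.5 170.2  50. ] len 118.3 wid 55.1 yaw 13.5
[650.97846833 168.36023185  50.        ]
[ 59.  -28.3 -44.1] [ 59.1  28.9 -44. ] [ -2.9   0.4 -44. ]
[ 59.9 -27.2 -48.1] [ 59.9  27.8 -48. ] [  0.2   0.4 -48. ]
```

```bash
python3 -c "
from station import manip
from h import *
c=manip.capture('wrist'); top4(c,(469,184),(517,182),(512,259),(465,258),50)
s=manip.sense(); print(s['eef_pos']); plan(s,(650.5,169,110),12.4)
"
```

```text
ctr [650.1 168.3  50. ] len 50.8 wid 30.6 yaw 14.7
[626.90281081 276.22961888 164.90760685]
n rows 3 total tool dp m [0.0033 0.1097 0.055 ] turn [ 0.0012  0.0013 -0.0293]
 dp [0.0011, 0.0366, 0.0183] turn [0.0004, 0.0004, -0.0098]
 dp [0.0007, 0.0366, 0.0183] turn [0.0004, 0.0004, -0.0098]
 dp [0.0004, 0.0366, 0.0183] turn [0.0004, 0.0004, -0.0098]
```

Request:
carry_out([
  {"gripper": 255, "dp": [0.001, 0.0366, 0.01], "turn": [0, 0, -0.015]},
  {"gripper": 255, "dp": [0, 0.0366, 0.02], "turn": [0, 0, -0.015]},
  {"gripper": 255, "dp": [0, 0.0366, 0.025], "turn": [0, 0, -0.015]},
  {"gripper": 255, "dp": [0, 0, 0.03], "turn": [0, 0, 0]},
  {"gripper": 255, "dp": [0, 0, 0.025], "turn": [0, 0, 0]},
  {"gripper": 255, "dp": [0, 0, 0.008], "turn": [0, 0, 0]},
  {"gripper": 255, "dp": [0, 0, 0], "turn": [0, 0, 0]},
  {"gripper": 255, "dp": [0, 0, 0], "turn": [0, 0, 0]},
])

```text
time_s: 10.58
eef_pos: [650.8, 169.3, 48.6]
orientation: [180.0, -0.1, 13.3]
contact_force: [-0.4, 0.4, -2.7]
opening: 55.3
finger_force: 65.0
```

Request:
carry_out([
  {"gripper": 255, "dp": [0, 0, 0.004], "turn": [0, 0, 0]},
  {"gripper": 255, "dp": [0, 0, 0.003], "turn": [0, 0, 0]},
  {"gripper": 255, "dp": [0, 0, 0], "turn": [0, 0, 0]},
  {"gripper": 255, "dp": [0, 0, 0], "turn": [0, 0, 0]},
])

```text
time_s: 11.08
eef_pos: [650.3, 169.1, 42.0]
orientation: [179.9, -0.0, 13.3]
contact_force: [-3.0, 0.1, 5.6]
opening: 55.2
finger_force: 65.6
```

Touchdown. Release, rise and check.

Request:
carry_out([
  {"gripper": 0, "dp": [0, 0, 0], "turn": [0, 0, 0]},
  {"gripper": 0, "dp": [0, 0, 0], "turn": [0, 0, 0]},
  {"gripper": 0, "dp": [0, 0, 0], "turn": [0, 0, 0]},
  {"gripper": 0, "dp": [0, 0, 0], "turn": [0, 0, 0]},
  {"gripper": 0, "dp": [0, 0, -0.05], "turn": [0, 0, 0]},
  {"gripper": 0, "dp": [0, 0, -0.06], "turn": [0, 0, 0]},
  {"gripper": 0, "dp": [0, 0, -0.06], "turn": [0, 0, 0]},
  {"gripper": 0, "dp": [0, 0, 0], "turn": [0, 0, 0]},
  {"gripper": 0, "dp": [0, 0, 0], "turn": [0, 0, 0]},
])

```text
time_s: 12.2
eef_pos: [649.5, 168.9, 209.7]
orientation: [180.0, 0.1, 13.3]
contact_force: [-0.6, -0.3, -0.4]
opening: 85.5
finger_force: 0.0
```

```bash
python3 -c "
from station import manip
from h import *
c=manip.capture('wrist'); cv2.imwrite('pics/w4.png',c['pixels'][:,:,::-1])
print(proj(c,(650.5,169,90)))
plan(manip.sense(),(479.2,-1,190),-12.5)"
```

```text
[319.73536412 222.05514436]
n rows 5 total tool dp m [-0.2043  0.1261  0.0195] turn [0.002  0.0036 0.45  ]
 dp [-0.0409, 0.0252, 0.0039] turn [0.0004, 0.0007, 0.09]
 dp [-0.0384, 0.0288, 0.0039] turn [0.0004, 0.0007, 0.09]
 dp [-0.0357, 0.0321, 0.0038] turn [0.0004, 0.0007, 0.09]
 dp [-0.0327, 0.0352, 0.0038] turn [0.0004, 0.0007, 0.09]
 dp [-0.0294, 0.038, 0.0037] turn [0.0004, 0.0007, 0.09]
```

View pics/w4.png

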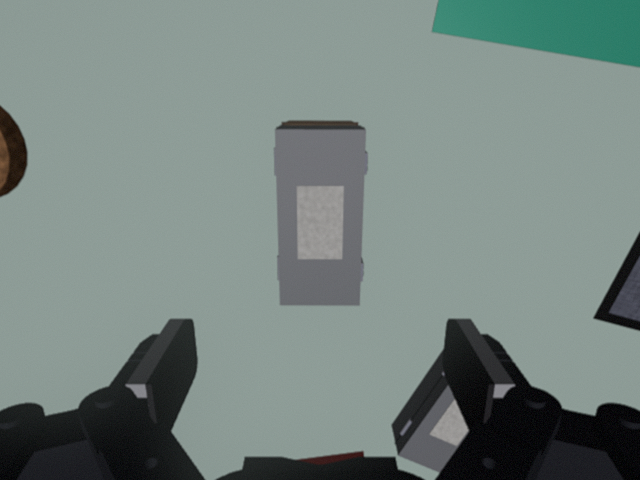

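The case sits squarely on the chest, with its label at (320,222) exactly as predicted. On to the middle case.

Request:
carry_out([
  {"gripper": 0, "dp": [-0.041, 0.0252, 0.004], "turn": [0, 0, 0.09]},
  {"gripper": 0, "dp": [-0.0384, 0.0288, 0.004], "turn": [0, 0, 0.09]},
  {"gripper": 0, "dp": [-0.0357, 0.032, 0.004], "turn": [0, 0, 0.09]},
  {"gripper": 0, "dp": [-0.0327, 0.0352, 0.004], "turn": [0, 0, 0.09]},
  {"gripper": 0, "dp": [-0.0294, 0.038, 0.004], "turn": [0, 0, 0.09]},
  {"gripper": 0, "dp": [0, 0, 0], "turn": [0, 0, 0]},
  {"gripper": 0, "dp": [0, 0, 0], "turn": [0, 0, 0]},
])

```text
time_s: 13.12
eef_pos: [480.0, -0.7, 189.8]
orientation: [179.9, 0.1, -12.5]
contact_force: [-0.7, 0.5, 0.1]
opening: 85.5
finger_force: 0.0
```

```bash
cat >> h.py <<'E'
def label(c,p,z):
    "label quad nearest the projection of p, in the wrist picture"
    im=cv2.GaussianBlur(c["pixels"],(5,5),0).astype(int); r,g,b=im[...,0],im[...,1],im[...,2]
    m=((r>140)&(r>=g-2)&(abs(r-b)<40)).astype(np.uint8)
    q=proj(c,p); best=None
    for k in cv2.findContours(m,cv2.RETR_EXTERNAL,cv2.CHAIN_APPROX_NONE)[0]:
        if cv2.contourArea(k)<600: continue
        W=np.array([ray(c,*u[0],z)[:2] for u in k],np.float32); ce,si,an=cv2.minAreaRect(W)
        if si[0]<si[1]: an+=90
        d=np.hypot(*(np.array(ce)-np.array(p)[:2]))
        if best is None or d<best[0]: best=(d,np.round(ce,1),np.round(si,1),round((an+90)%180-90,1))
    print("label",best,"expected px",q)
E
python3 -c "
from station import manip
from h import *
c=manip.capture('wrist'); label(c,(479.2,-1,40),40); s=manip.sense(); print(s['eef_pos'],s['orientation'])"
```

```text
label (np.float64(2.7262988032682904), array([4.817e+02, 2.000e-01]), array([29.6, 49.5]), -13.4) expected px [319.8699714  212.65577668]
[ 4.80466409e+02 -3.20623561e-01  1.89913985e+02] [ 1.79880195e+02  6.66733803e-02 -1.24360416e+01]
```

Request:
carry_out([
  {"gripper": 0, "dp": [0.001, -0.0007, 0.055], "turn": [0, 0, 0.016]},
  {"gripper": 0, "dp": [0, 0, 0.055], "turn": [0, 0, 0]},
  {"gripper": 0, "dp": [0, 0, 0.045], "turn": [0, 0, 0]},
  {"gripper": 0, "dp": [0, 0, 0.025], "turn": [0, 0, 0]},
  {"gripper": 0, "dp": [0, 0, 0.015], "turn": [0, 0, 0]},
  {"gripper": 0, "dp": [0, 0, 0], "turn": [0, 0, 0]},
  {"gripper": 255, "dp": [0, 0, 0], "turn": [0, 0, 0]},
  {"gripper": 255, "dp": [0, 0, 0], "turn": [0, 0, 0]},
  {"gripper": 255, "dp": [0, 0, 0], "turn": [0, 0, 0]},
  {"gripper": 255, "dp": [0, 0, 0], "turn": [0, 0, 0]},
], squeeze=60)

```text
time_s: 14.42
eef_pos: [481.9, 0.1, -3.6]
orientation: [180.0, -0.1, -13.4]
contact_force: [-1.1, 3.2, 4.8]
opening: 55.0
finger_force: 65.4
```

Request:
carry_out([
  {"gripper": 255, "dp": [0, 0, -0.03], "turn": [0, 0, 0]},
  {"gripper": 255, "dp": [0, 0, -0.045], "turn": [0, 0, 0]},
  {"gripper": 255, "dp": [0, 0, -0.045], "turn": [0, 0, 0]},
  {"gripper": 255, "dp": [0, 0, 0], "turn": [0, 0.16, 0]},
  {"gripper": 255, "dp": [0, 0, 0], "turn": [0, 0, 0]},
  {"gripper": 255, "dp": [0, 0, 0], "turn": [0, 0, 0]},
  {"gripper": 255, "dp": [0, 0, 0], "turn": [0, 0, 0]},
  {"gripper": 255, "dp": [0, 0, 0], "turn": [0, -0.16, 0]},
  {"gripper": 255, "dp": [0, 0, 0], "turn": [0, 0, 0]},
  {"gripper": 255, "dp": [0, 0, 0], "turn": [0, 0, 0]},
  {"gripper": 255, "dp": [0, 0, 0], "turn": [0, 0, 0]},
  {"gripper": 255, "dp": [0, 0, 0], "turn": [0, 0, 0]},
])

```text
time_s: 15.92
eef_pos: [480.3, -0.4, 115.4]
orientation: [179.9, 0.0, -13.4]
contact_force: [-0.5, -0.1, -5.6]
opening: 55.6
finger_force: 66.4
```

```bash
python3 -c "
from station import manip
from h import *
for i in range(3): feel(manip)"
```

```text
t 16.125 pos [ 4.806e+02 -3.000e-01  1.156e+02] rpy [ 1.7992e+02  2.0000e-02 -1.3380e+01] F [-0.29  0.2  -4.6 ] M tool [-0.0049  0.0226  0.0175] sd [0.0287 0.0174 0.0182] op 55.31291779814661 j5 [ 3.844e+00 -2.300e-02 -1.000e-03]
t 16.325 pos [ 4.809e+02 -3.000e-01  1.156e+02] rpy [ 1.7992e+02  2.0000e-02 -1.3390e+01] F [-0.38  0.09 -4.53] M tool [-0.0299  0.0156 -0.0066] sd [0.0283 0.0233 0.0258] op 55.62032504969617 j5 [ 3.856e+00 -9.000e-03 -1.000e-03]
t 16.525 pos [ 4.810e+02 -3.000e-01  1.155e+02] rpy [ 1.7992e+02  3.0000e-02 -1.3400e+01] F [-0.1  -0.4  -4.59] M tool [-0.015   0.0586  0.0235] sd [0.0291 0.0155 0.017 ] op 55.177169889289736 j5 [ 3.846 -0.029 -0.   ]
```

Request:
carry_out([
  {"gripper": 255, "dp": [0, 0, 0], "turn": [0, -0.16, 0]},
  {"gripper": 255, "dp": [0, 0, 0], "turn": [0, 0, 0]},
  {"gripper": 255, "dp": [0, 0, 0], "turn": [0, 0, 0]},
  {"gripper": 255, "dp": [0, 0, 0], "turn": [0, 0, 0]},
  {"gripper": 255, "dp": [0, 0, 0], "turn": [0, 0.16, 0]},
  {"gripper": 255, "dp": [0, 0, 0], "turn": [0, 0, 0]},
  {"gripper": 255, "dp": [0, 0, 0], "turn": [0, 0, 0]},
  {"gripper": 255, "dp": [0, 0, 0], "turn": [0, 0, 0]},
  {"gripper": 255, "dp": [0, 0, 0], "turn": [0, 0, 0]},
])

```text
time_s: 17.65
eef_pos: [481.7, -0.2, 115.6]
orientation: [179.9, 0.0, -13.4]
contact_force: [0.0, -0.1, -4.9]
opening: 54.8
finger_force: 66.2
```

```bash
python3 -c "
from station import manip
from h import *
for i in range(3): feel(manip)
plan(manip.sense(),(650.5,169,150),13.3)"
```

```text
t 17.85 pos [ 4.813e+02 -3.000e-01  1.154e+02] rpy [ 1.7991e+02  4.0000e-02 -1.3410e+01] F [-0.23  0.18 -5.33] M tool [-0.0048 -0.0246  0.0133] sd [0.0182 0.0411 0.0317] op 55.4423847926714 j5 [3.877 0.012 0.   ]
t 18.05 pos [ 4.810e+02 -3.000e-01  1.154e+02] rpy [ 1.7991e+02  4.0000e-02 -1.3400e+01] F [-0.   -0.11 -4.98] M tool [ 0.0122  0.0012 -0.0078] sd [0.0158 0.0111 0.028 ] op 55.18601600987355 j5 [3.879 0.02  0.   ]
t 18.25 pos [ 4.810e+02 -3.000e-01  1.154e+02] rpy [ 1.7991e+02  3.0000e-02 -1.3400e+01] F [ 0.13  0.13 -4.38] M tool [ 0.0034 -0.0081 -0.0143] sd [0.0341 0.0151 0.0316] op 55.27125956363967 j5 [ 3.877  0.018 -0.   ]
n rows 5 total tool dp m [ 0.1257 -0.2039 -0.0349] turn [ 0.0014  0.0009 -0.4659]
 dp [0.0251, -0.0408, -0.007] turn [0.0003, 0.0002, -0.0932]
 dp [0.0288, -0.0383, -0.007] turn [0.0003, 0.0002, -0.0932]
 dp [0.0323, -0.0354, -0.007] turn [0.0003, 0.0002, -0.0932]
 dp [0.0354, -0.0323, -0.0069] turn [0.0003, 0.0002, -0.0932]
 dp [0.0383, -0.0288, -0.0069] turn [0.0003, 0.0002, -0.0932]
```

The middle case weighs 4.75 N, more than the 4.12 N an empty shell can reach. Its moment also shifted by about 0.045 N m and the wrist joint torques changed, so this is the rattler. I'll set it back in its place and fetch the right case.

Request:
carry_out([
  {"gripper": 255, "dp": [0, 0, 0.05], "turn": [0, 0, 0]},
  {"gripper": 255, "dp": [0, 0, 0.04], "turn": [0, 0, 0]},
  {"gripper": 255, "dp": [0, 0, 0.02], "turn": [0, 0, 0]},
  {"gripper": 255, "dp": [0, 0, 0.01], "turn": [0, 0, 0]},
  {"gripper": 255, "dp": [0, 0, 0], "turn": [0, 0, 0]},
  {"gripper": 0, "dp": [0, 0, 0], "turn": [0, 0, 0]},
  {"gripper": 0, "dp": [0, 0, 0], "turn": [0, 0, 0]},
  {"gripper": 0, "dp": [0, 0, 0], "turn": [0, 0, 0]},
  {"gripper": 0, "dp": [0, 0, -0.05], "turn": [0, 0, 0]},
  {"gripper": 0, "dp": [0, 0, -0.06], "turn": [0, 0, 0]},
  {"gripper": 0, "dp": [0, 0, -0.06], "turn": [0, 0, 0]},
  {"gripper": 0, "dp": [0, 0, -0.02], "turn": [0, 0, 0]},
])

```text
time_s: 19.75
eef_pos: [483.0, 0.2, 190.0]
orientation: [-179.9, -0.4, -13.4]
contact_force: [0.7, 0.9, -1.2]
opening: 85.2
finger_force: 0.0
```

```bash
python3 -c "
from station import manip
from h import *
c=manip.capture('wrist'); label(c,(481,0,40),40); plan(manip.sense(),(402.5,-296,190),-28)"
```

```text
label (np.float64(0.17243181482400136), array([ 4.81e+02, -2.00e-01]), array([29.7, 49.8]), -13.8) expected px [321.10117116 215.87564112]
n rows 6 total tool dp m [-1.05e-02  3.07e-01  1.00e-04] turn [-0.0041 -0.0085  0.2556]
 dp [-0.0018, 0.0512, 0.0] turn [-0.0007, -0.0014, 0.0426]
 dp [0.0004, 0.0512, 0.0] turn [-0.0007, -0.0014, 0.0426]
 dp [0.0026, 0.0511, 0.0001] turn [-0.0007, -0.0014, 0.0426]
 dp [0.0048, 0.051, 0.0001] turn [-0.0007, -0.0014, 0.0426]
 dp [0.0069, 0.0507, 0.0001] turn [-0.0007, -0.0014, 0.0426]
 dp [0.0091, 0.0504, 0.0002] turn [-0.0007, -0.0014, 0.0426]
```

Request:
carry_out([
  {"gripper": 0, "dp": [-0.0018, 0.0512, 0], "turn": [0, 0, 0.0426]},
  {"gripper": 0, "dp": [0.0004, 0.0512, 0], "turn": [0, 0, 0.0426]},
  {"gripper": 0, "dp": [0.0026, 0.0512, 0], "turn": [0, 0, 0.0426]},
  {"gripper": 0, "dp": [0.0048, 0.051, 0], "turn": [0, 0, 0.0426]},
  {"gripper": 0, "dp": [0.007, 0.0507, 0], "turn": [0, 0, 0.0426]},
  {"gripper": 0, "dp": [0.009, 0.0504, 0], "turn": [0, 0, 0.0426]},
  {"gripper": 0, "dp": [0, 0, 0], "turn": [0, 0, 0]},
  {"gripper": 0, "dp": [0, 0, 0], "turn": [0, 0, 0]},
])

```text
time_s: 20.8
eef_pos: [399.1, -296.3, 185.2]
orientation: [179.9, 0.1, -28.1]
contact_force: [0.4, 0.6, -0.0]
opening: 85.8
finger_force: 0.0
```

```bash
python3 -c "
from station import manip
from h import *
c=manip.capture('wrist'); label(c,(402.5,-296,40),40); s=manip.sense(); print(s['eef_pos'],s['orientation'],s['joints'].round())"
```

```text
label (np.float64(1.280239955164571), array([ 403. , -297.2]), array([29.7, 49.9]), -29.0) expected px [316.81069235 209.38583224]
[ 399.41969388 -295.8757409   185.47680277] [ 1.79910185e+02  5.86382297e-02 -2.80015827e+01] [-18.  11. -20.   0. -58.  80.]
```

Request:
carry_out([
  {"gripper": 0, "dp": [0.0038, -0.0005, 0.055], "turn": [0, 0, 0.017]},
  {"gripper": 0, "dp": [0, 0, 0.055], "turn": [0, 0, 0]},
  {"gripper": 0, "dp": [0, 0, 0.04], "turn": [0, 0, 0]},
  {"gripper": 0, "dp": [0, 0, 0.025], "turn": [0, 0, 0]},
  {"gripper": 0, "dp": [0, 0, 0.013], "turn": [0, 0, 0]},
  {"gripper": 0, "dp": [0, 0, 0], "turn": [0, 0, 0]},
  {"gripper": 255, "dp": [0, 0, 0], "turn": [0, 0, 0]},
  {"gripper": 255, "dp": [0, 0, 0], "turn": [0, 0, 0]},
  {"gripper": 255, "dp": [0, 0, 0], "turn": [0, 0, 0]},
  {"gripper": 255, "dp": [0, 0, 0], "turn": [0, 0, 0]},
], squeeze=60)

```text
time_s: 22.1
eef_pos: [404.1, -298.3, -0.6]
orientation: [179.9, -0.2, -29.0]
contact_force: [0.5, 2.5, 6.7]
opening: 55.0
finger_force: 65.5
```

Request:
carry_out([
  {"gripper": 255, "dp": [0, 0, -0.03], "turn": [0, 0, 0]},
  {"gripper": 255, "dp": [0, 0, -0.055], "turn": [0, 0, 0]},
  {"gripper": 255, "dp": [0, 0, -0.055], "turn": [0, 0, 0]},
  {"gripper": 255, "dp": [0, 0, -0.02], "turn": [0, 0.16, 0]},
  {"gripper": 255, "dp": [0, 0, 0], "turn": [0, 0, 0]},
  {"gripper": 255, "dp": [0, 0, 0], "turn": [0, 0, 0]},
  {"gripper": 255, "dp": [0, 0, 0], "turn": [0, 0, 0]},
  {"gripper": 255, "dp": [0, 0, 0], "turn": [0, -0.16, 0]},
  {"gripper": 255, "dp": [0, 0, 0], "turn": [0, 0, 0]},
  {"gripper": 255, "dp": [0, 0, 0], "turn": [0, 0, 0]},
  {"gripper": 255, "dp": [0, 0, 0], "turn": [0, 0, 0]},
  {"gripper": 255, "dp": [0, 0, 0], "turn": [0, 0, 0]},
])

```text
time_s: 23.6
eef_pos: [402.6, -297.7, 158.0]
orientation: [179.9, 0.0, -29.0]
contact_force: [0.5, -0.1, -3.5]
opening: 55.5
finger_force: 65.4
```

```bash
python3 -c "
from station import manip
from h import *
for i in range(3): feel(manip)"
```

```text
t 23.8 pos [ 402.9 -297.8  158.1] rpy [ 1.7991e+02 -2.0000e-02 -2.9020e+01] F [-0.16 -0.1  -3.84] M tool [-0.0107  0.0032 -0.0041] sd [0.03   0.0324 0.0306] op 55.47610426227862 j5 [ 4.175 -0.005 -0.   ]
t 24.0 pos [ 403.1 -297.9  158.1] rpy [179.91  -0.   -29.02] F [ 0.12  0.29 -3.86] M tool [ 0.0048  0.0149 -0.0132] sd [0.0437 0.0164 0.0214] op 55.22943450846932 j5 [ 4.18  -0.006 -0.   ]
t 24.2 pos [ 403.1 -297.9  158. ] rpy [179.91   0.   -29.02] F [-0.3   0.54 -3.82] M tool [-0.0127  0.0382 -0.0142] sd [0.03   0.0432 0.0257] op 55.263296070735 j5 [ 4.181 -0.007 -0.   ]
```

Request:
carry_out([
  {"gripper": 255, "dp": [0, 0, 0], "turn": [0, -0.16, 0]},
  {"gripper": 255, "dp": [0, 0, 0], "turn": [0, 0, 0]},
  {"gripper": 255, "dp": [0, 0, 0], "turn": [0, 0, 0]},
  {"gripper": 255, "dp": [0, 0, 0], "turn": [0, 0, 0]},
  {"gripper": 255, "dp": [0, 0, 0], "turn": [0, 0.16, 0]},
  {"gripper": 255, "dp": [0, 0, 0], "turn": [0, 0, 0]},
  {"gripper": 255, "dp": [0, 0, 0], "turn": [0, 0, 0]},
  {"gripper": 255, "dp": [0, 0, 0], "turn": [0, 0, 0]},
  {"gripper": 255, "dp": [0, 0, 0], "turn": [0, 0, 0]},
])

```text
time_s: 25.32
eef_pos: [403.6, -298.1, 157.9]
orientation: [179.9, 0.0, -29.0]
contact_force: [-0.2, 0.5, -3.2]
opening: 54.9
finger_force: 65.4
```

```bash
python3 -c "
from station import manip
from h import *
for i in range(3): feel(manip)
plan(manip.sense(),(650.5,169,165),13.3)"
```

```text
t 25.525 pos [ 403.3 -298.   157.8] rpy [ 1.799e+02  3.000e-02 -2.902e+01] F [-0.02 -0.25 -4.26] M tool [ 0.0239 -0.0039 -0.0357] sd [0.0177 0.0204 0.0177] op 54.8995494593969 j5 [ 4.186 -0.007  0.   ]
t 25.725 pos [ 403.2 -297.9  157.8] rpy [ 1.799e+02  1.000e-02 -2.902e+01] F [ 0.01  0.12 -4.44] M tool [ 0.0117  0.0006 -0.009 ] sd [0.0275 0.0326 0.0298] op 54.97223849967253 j5 [ 4.181 -0.007  0.   ]
t 25.925 pos [ 403.1 -297.9  157.9] rpy [ 1.7991e+02  1.0000e-02 -2.9020e+01] F [ 0.14  0.03 -4.18] M tool [ 0.0095 -0.0089  0.0075] sd [0.0227 0.036  0.0107] op 54.90119187467156 j5 [ 4.18  -0.007  0.   ]
n rows 10 total tool dp m [-0.0101 -0.5283 -0.0079] turn [ 1.500e-03  7.000e-04 -7.385e-01]
 dp [-0.001, -0.0528, -0.0008] turn [0.0002, 0.0001, -0.0739]
 dp [0.0029, -0.0528, -0.0008] turn [0.0002, 0.0001, -0.0739]
 dp [0.0068, -0.0524, -0.0008] turn [0.0002, 0.0001, -0.0739]
 dp [0.0106, -0.0518, -0.0008] turn [0.0002, 0.0001, -0.0739]
 dp [0.0144, -0.0508, -0.0008] turn [0.0002, 0.0001, -0.0739]
 dp [0.0181, -0.0496, -0.0007] turn [0.0002, 0.0001, -0.0739]
 dp [0.0217, -0.0482, -0.0007] turn [0.0002, 0.0001, -0.0739]
 dp [0.0252, -0.0464, -0.0007] turn [0.0002, 0.0001, -0.0739]
 dp [0.0286, -0.0444, -0.0007] turn [0.0002, 0.0001, -0.0739]
 dp [0.0318, -0.0422, -0.0007] turn [0.0002, 0.0001, -0.0739]
```

The right case's joint torques did not change and it weighs 4.07 N, so it is silent. Carry it over the stack.

Request:
carry_out([
  {"gripper": 255, "dp": [-0.001, -0.0528, -0.001], "turn": [0, 0, -0.074]},
  {"gripper": 255, "dp": [0.003, -0.0528, -0.001], "turn": [0, 0, -0.074]},
  {"gripper": 255, "dp": [0.0068, -0.0524, -0.001], "turn": [0, 0, -0.074]},
  {"gripper": 255, "dp": [0.0106, -0.0518, -0.001], "turn": [0, 0, -0.074]},
  {"gripper": 255, "dp": [0.0144, -0.0508, -0.001], "turn": [0, 0, -0.074]},
  {"gripper": 255, "dp": [0.018, -0.0496, -0.001], "turn": [0, 0, -0.074]},
  {"gripper": 255, "dp": [0.0217, -0.0482, -0.001], "turn": [0, 0, -0.074]},
  {"gripper": 255, "dp": [0.0252, -0.0464, -0.001], "turn": [0, 0, -0.074]},
  {"gripper": 255, "dp": [0.0286, -0.0444, 0], "turn": [0, 0, -0.074]},
  {"gripper": 255, "dp": [0.0318, -0.0422, 0], "turn": [0, 0, -0.074]},
  {"gripper": 255, "dp": [0, 0, 0], "turn": [0, 0, 0]},
  {"gripper": 255, "dp": [0, 0, 0], "turn": [0, 0, 0]},
])

```text
time_s: 27.42
eef_pos: [649.6, 169.0, 164.1]
orientation: [179.9, 0.2, 13.4]
contact_force: [-0.2, -0.1, -4.0]
opening: 55.5
finger_force: 65.9
```

```bash
python3 -c "
from station import manip
from h import *
s=manip.sense(); print(s['contact_force'],s['joint_torque'][3:]);plan(s,(650.5,169,96),13.3)"
```

```text
[-0.20362473 -0.13236079 -4.0143078 ] [4.63264570e+00 3.59424076e-02 7.00471883e-04]
n rows 2 total tool dp m [0.0011 0.0001 0.0681] turn [0.0015 0.0032 0.0015]
 dp [0.0006, 0.0001, 0.0341] turn [0.0007, 0.0016, 0.0008]
 dp [0.0005, 0.0001, 0.0341] turn [0.0007, 0.0016, 0.0008]
```

Request:
carry_out([
  {"gripper": 255, "dp": [0.0005, 0, 0.035], "turn": [0, 0, 0]},
  {"gripper": 255, "dp": [0.0005, 0, 0.023], "turn": [0, 0, 0]},
  {"gripper": 255, "dp": [0, 0, 0.01], "turn": [0, 0, 0]},
  {"gripper": 255, "dp": [0, 0, 0.002], "turn": [0, 0, 0]},
  {"gripper": 255, "dp": [0, 0, 0], "turn": [0, 0, 0]},
  {"gripper": 255, "dp": [0, 0, 0], "turn": [0, 0, 0]},
])

```text
time_s: 28.18
eef_pos: [651.7, 169.4, 96.4]
orientation: [180.0, -0.1, 13.4]
contact_force: [-0.3, -0.4, -3.0]
opening: 54.9
finger_force: 65.9
```

Request:
carry_out([
  {"gripper": 255, "dp": [0, 0, 0.004], "turn": [0, 0, 0]},
  {"gripper": 255, "dp": [0, 0, 0.003], "turn": [0, 0, 0]},
  {"gripper": 255, "dp": [0, 0, 0], "turn": [0, 0, 0]},
  {"gripper": 255, "dp": [0, 0, 0], "turn": [0, 0, 0]},
])

```text
time_s: 28.68
eef_pos: [651.2, 169.4, 89.5]
orientation: [179.9, 0.0, 13.4]
contact_force: [-4.5, 0.6, 5.3]
opening: 55.1
finger_force: 66.9
```

Contact where expected. Release and rise.

Request:
carry_out([
  {"gripper": 0, "dp": [0, 0, 0], "turn": [0, 0, 0]},
  {"gripper": 0, "dp": [0, 0, 0], "turn": [0, 0, 0]},
  {"gripper": 0, "dp": [0, 0, 0], "turn": [0, 0, 0]},
  {"gripper": 0, "dp": [0, 0, 0], "turn": [0, 0, 0]},
  {"gripper": 0, "dp": [0, 0, -0.04], "turn": [0, 0, 0]},
  {"gripper": 0, "dp": [0, 0, -0.055], "turn": [0, 0, 0]},
  {"gripper": 0, "dp": [0, 0, -0.045], "turn": [0, 0, 0]},
  {"gripper": 0, "dp": [0, 0, 0], "turn": [0, 0, 0]},
  {"gripper": 0, "dp": [0, 0, 0], "turn": [0, 0, 0]},
])

```text
time_s: 29.8
eef_pos: [650.7, 169.4, 227.5]
orientation: [180.0, 0.1, 13.4]
contact_force: [0.7, 0.4, -0.2]
opening: 85.3
finger_force: 0.0
```

```bash
python3 -c "
from station import manip
from h import *
c=manip.capture('wrist'); label(c,(651,169,130),130); d=manip.capture('scene')
u,v=proj(d,(650,169,60)).astype(int); b=d['pixels'][v-60:v+60,u-60:u+60,::-1]
cv2.imwrite('pics/w5.png',np.hstack([cv2.resize(c['pixels'][:,:,::-1],(480,360)),cv2.resize(b,(320,360),interpolation=cv2.INTER_CUBIC)]))
plan(manip.sense(),(481,-0.2,190),-13.5)"
```

```text
label (np.float64(1.0012456118302082), array([650. , 169.1]), array([48.6, 29.6]), 13.4) expected px [320.17094593 233.66161235]
n rows 5 total tool dp m [-0.2038  0.1255  0.0373] turn [0.0025 0.0039 0.469 ]
 dp [-0.0408, 0.0251, 0.0075] turn [0.0005, 0.0008, 0.0938]
 dp [-0.0382, 0.0288, 0.0074] turn [0.0005, 0.0008, 0.0938]
 dp [-0.0354, 0.0323, 0.0074] turn [0.0005, 0.0008, 0.0938]
 dp [-0.0322, 0.0355, 0.0073] turn [0.0005, 0.0008, 0.0938]
 dp [-0.0287, 0.0383, 0.0073] turn [0.0005, 0.0008, 0.0938]
```

View pics/w5.png

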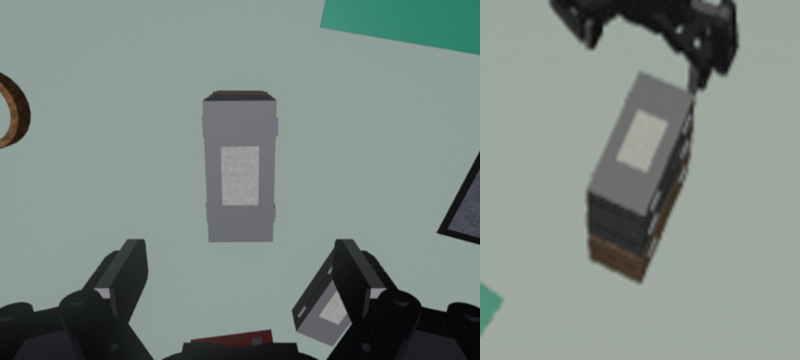

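The stack is square, with its top label at (650,169) and yaw 13.4. Back to the middle case.

Request:
carry_out([
  {"gripper": 0, "dp": [-0.0408, 0.0251, 0], "turn": [0, 0, 0.094]},
  {"gripper": 0, "dp": [-0.0382, 0.0288, 0], "turn": [0, 0, 0.094]},
  {"gripper": 0, "dp": [-0.0354, 0.0323, 0.01], "turn": [0, 0, 0.094]},
  {"gripper": 0, "dp": [-0.0322, 0.0355, 0.013], "turn": [0, 0, 0.094]},
  {"gripper": 0, "dp": [-0.0287, 0.0383, 0.014], "turn": [0, 0, 0.094]},
  {"gripper": 0, "dp": [0, 0, 0], "turn": [0, 0, 0]},
  {"gripper": 0, "dp": [0, 0, 0], "turn": [0, 0, 0]},
])

```text
time_s: 30.78
eef_pos: [482.3, 0.1, 191.3]
orientation: [179.9, 0.0, -13.5]
contact_force: [-0.1, -0.0, 0.4]
opening: 85.3
finger_force: 0.0
```

```bash
python3 -c "
from station import manip
from h import *
c=manip.capture('wrist'); label(c,(481,0,40),40); plan(manip.sense(),(481.2,-.2,-3),-13.6)"
```

```text
label (np.float64(0.9172808247786296), array([481.9,   0. ]), array([29.6, 49.5]), -13.5) expected px [319.84272023 212.99419844]
n rows 4 total tool dp m [-0.0013  0.0007  0.1944] turn [0.0016 0.0001 0.0018]
 dp [-0.0003, 0.0002, 0.0486] turn [0.0004, 0.0, 0.0005]
 dp [-0.0003, 0.0002, 0.0486] turn [0.0004, 0.0, 0.0005]
 dp [-0.0003, 0.0002, 0.0486] turn [0.0004, 0.0, 0.0005]
 dp [-0.0003, 0.0002, 0.0486] turn [0.0004, 0.0, 0.0005]
```

Request:
carry_out([
  {"gripper": 0, "dp": [-0.0005, 0.0003, 0.055], "turn": [0, 0, 0]},
  {"gripper": 0, "dp": [0, 0, 0.055], "turn": [0, 0, 0]},
  {"gripper": 0, "dp": [0, 0, 0.045], "turn": [0, 0, 0]},
  {"gripper": 0, "dp": [0, 0, 0.025], "turn": [0, 0, 0]},
  {"gripper": 0, "dp": [0, 0, 0.014], "turn": [0, 0, 0]},
  {"gripper": 0, "dp": [0, 0, 0], "turn": [0, 0, 0]},
  {"gripper": 255, "dp": [0, 0, 0], "turn": [0, 0, 0]},
  {"gripper": 255, "dp": [0, 0, 0], "turn": [0, 0, 0]},
  {"gripper": 255, "dp": [0, 0, 0], "turn": [0, 0, 0]},
  {"gripper": 255, "dp": [0, 0, 0], "turn": [0, 0, 0]},
], squeeze=70)

```text
time_s: 32.08
eef_pos: [482.1, -0.1, -1.1]
orientation: [180.0, -0.1, -13.5]
contact_force: [-0.7, 0.6, 6.6]
opening: 55.0
finger_force: 75.6
```

Request:
carry_out([
  {"gripper": 255, "dp": [0, 0, -0.03], "turn": [0, 0, 0]},
  {"gripper": 255, "dp": [0, 0, -0.045], "turn": [0, 0, 0]},
  {"gripper": 255, "dp": [0, 0, -0.045], "turn": [0, 0, 0]},
  {"gripper": 255, "dp": [0, 0, -0.03], "turn": [0, 0, 0]},
  {"gripper": 255, "dp": [0, 0, 0], "turn": [0, 0, 0]},
])

```text
time_s: 32.7
eef_pos: [482.0, 0.2, 149.2]
orientation: [-179.9, -0.2, -13.6]
contact_force: [1.0, 0.2, -5.1]
opening: 55.3
finger_force: 76.6
```

```bash
python3 -c "
from station import manip
from h import *
feel(manip); plan(manip.sense(),(662.3,-187,150),-13.5,mm=45)"
```

```text
t 32.9 pos [ 4.797e+02 -4.000e-01  1.460e+02] rpy [179.81   0.28 -13.58] F [ 0.01 -0.05 -5.37] M tool [-0.0109 -0.0671 -0.0006] sd [0.0167 0.0434 0.0171] op 55.393171490204566 j5 [4.305 0.059 0.   ]
n rows 6 total tool dp m [ 0.2215  0.1383 -0.0053] turn [ 0.0034  0.0049 -0.0015]
 dp [0.0369, 0.0231, -0.0009] turn [0.0006, 0.0008, -0.0002]
 dp [0.0369, 0.0231, -0.0009] turn [0.0006, 0.0008, -0.0002]
 dp [0.0369, 0.0231, -0.0009] turn [0.0006, 0.0008, -0.0002]
 dp [0.0369, 0.0231, -0.0008] turn [0.0006, 0.0008, -0.0002]
 dp [0.0369, 0.0231, -0.0008] turn [0.0006, 0.0008, -0.0002]
 dp [0.0369, 0.0231, -0.0008] turn [0.0006, 0.0008, -0.0002]
```

Request:
carry_out([
  {"gripper": 255, "dp": [0.036, 0.0231, -0.001], "turn": [0, 0, 0]},
  {"gripper": 255, "dp": [0.037, 0.0231, -0.001], "turn": [0, 0, 0]},
  {"gripper": 255, "dp": [0.037, 0.0231, 0], "turn": [0, 0, 0]},
  {"gripper": 255, "dp": [0.037, 0.0231, 0], "turn": [0, 0, 0]},
  {"gripper": 255, "dp": [0.037, 0.0231, 0], "turn": [0, 0, 0]},
  {"gripper": 255, "dp": [0.037, 0.0231, 0], "turn": [0, 0, 0]},
  {"gripper": 255, "dp": [0, 0, 0], "turn": [0, 0, 0]},
  {"gripper": 255, "dp": [0, 0, 0], "turn": [0, 0, 0]},
  {"gripper": 255, "dp": [0, 0, 0], "turn": [0, 0, 0]},
  {"gripper": 255, "dp": [0, 0, 0], "turn": [0, 0, 0]},
  {"gripper": 255, "dp": [0, 0, 0], "turn": [0, 0, 0]},
  {"gripper": 255, "dp": [0, 0, 0], "turn": [0, 0, 0]},
])

```text
time_s: 34.4
eef_pos: [663.6, -186.4, 149.9]
orientation: [179.9, 0.0, -13.5]
contact_force: [0.2, -0.5, -3.7]
opening: 55.1
finger_force: 76.5
```

```bash
python3 -c "
from station import manip
from h import *
d=manip.capture('scene'); cv2.imwrite('pics/s6.png',d['pixels'][:,:,::-1]); feel(manip); print(manip.sense()['joint_vel'].round(2))"
```

```text
t 34.65 pos [ 663.6 -186.6  149.7] rpy [ 1.7991e+02  3.0000e-02 -1.3550e+01] F [-0.05 -0.15 -4.43] M tool [-0.0045 -0.0131  0.0058] sd [0.0272 0.0073 0.0174] op 55.30456468747534 j5 [ 4.699  0.026 -0.   ]
[ 0.03  0.19  0.08  0.04  0.02 -0.09]
```

View pics/s6.png

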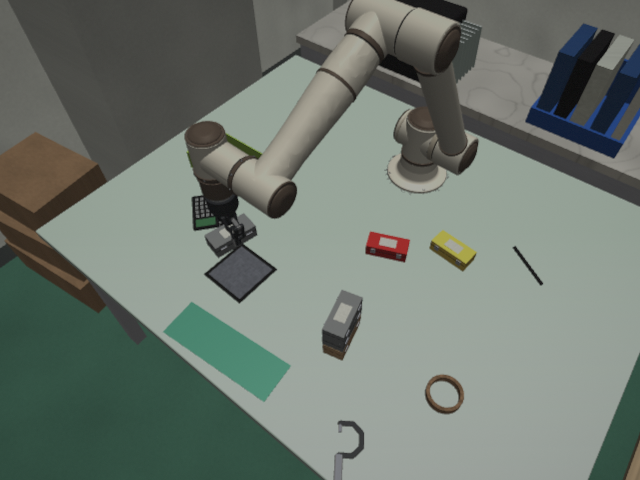

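The case is held level over the mat, around (231,236). The stack at (342,323) stands square, and the bystanders have not moved. I'll hand in.

```bash
python3 -c "
from station import manip
print(manip.job_done())"
```

```text
the job is handed in; nothing more can be done
None
```

The middle case rattles and is held level and still about 15 cm over the middle of the mat; the left and right cases are silent and stacked squarely on the chest, and the job was handed in at about 35 s of the 72 s (the verdict was not shown).

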